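Blow out a guide bore and hold a bore probe in it

ROBOT

A 7-joint arm with a two-finger parallel gripper is mounted at the origin on the work surface. World frame = base frame: x ahead of the robot, y to its left, z up, the work surface at z = 0. Lengths are in m, angles in rad, forces in N, time in s.
With the tool pointing down it reaches from about 0.4 to 0.875 m from the base axis. Payload 6.5 kg.
Tool frame: the origin (TCP) lies on the centre line of the jaws, within the pads' length; the fingertips stand 19 mm ahead of it and the grasp point (between the pads) is the TCP; z points along the fingers, y is the line along which they close (so a half turn about z gives the same grasp; the last joint's range is limited). The gripper opens to 85 mm and grips with 20 to 120 N. Pads are 22 mm wide; open, the fingers measure 114 mm over their backs; the gripper's body (76 mm by 85 mm) begins 54 mm behind the grasp point. The pads swing forward as they close: fully open they stand 13 mm farther back than shut.
Start: joints at [-1.183, 0.536, -0.004, 1.538, 0.003, 1.067, -0.071], TCP at [0.285, 0.584, 0.25] pointing down, gripper open.
Joint ranges: [-2.7, 2.7], [-0.37, 2.16], [-1.27, 1.26], [0.24, 2.4], [-1.31, 4.45], [0.19, 1.91], [-2.76, 2.76]. Speed limits (rad/s): [2.39, 2.39, 3.14, 3.14, 3.14, 3.14, 3.14].

INTERFACE

Orientations are given as a unit quaternion [x, y, z, w].
In Python, from station import arm, grab_frame, ticket gives the robot as it stands.
- The arm moves only by the tool drive_tool, never from a script. Its argument "targets" is a list of rows, each a list of 2 entries, a list of its own where there are three numbers: the shift along the tool's x, y, z in cm, then the turn about the tool's z in rad. A call has 1 to 12 rows; each row shifts and turns the commanded pose from where the row before left it, along the tool's axes as they then stand; what a row does not reach is not made up. A row lasts 1/12 s, in which the tool goes at most 41.7 mm and 7.16 degrees, less where a joint would pass 70% of its speed; a pose out of reach is approached as far as the arm can. A call is refused whole if a number of a shift passes 4.17 or a number of a turn 0.125, either way. A call with a gripper value outside its range is refused whole. "grip" is the closure, from 0 (fully open) to 1 (shut), set as the call begins (left out, the last holds). The fingers move at their own pace and stop on an object; "newtons" is the grip in N (left out, the last holds). Time passes only in rows, so rows that do not move let the fingers close. It gives the time, the measured TCP pose, the force, the opening and the grip force at its end, in the units of the state.
- arm.state(): the state, without advancing time (a new reading comes with each control period).
- grab_frame(name): name is "scene" or "top" or "wrist"; returns a dict with "image" (400x640x3 uint8, red, green, blue), "z_map" (400x640 float32, m along the optical axis (not along the pixel's ray), 0 where there is no reading), "vfov" (degrees; the focal length in pixels is half the picture's height over the tangent of half this angle, whatever the lens; pixels are square), "cx", "cy" (the principal point, pixels), "R" (3x3) and "t" (3): a world point X has camera coordinates R X + t. Camera axes: x right, y down, z forward; pixel columns grow to the right and rows downward; lengths in m; the calibration is good to about 2 mm. The wrist camera is an equidistant fisheye: a pixel r from the principal point sees the ray r / f radians off the axis. A picture is of the moment at which its call begins.
- ticket.hand_in(): hands the job in; it is judged then, once.
The state is a dict: "time_s": time; "q": joint angles; "joint_vel": joint speeds; "tau": joint torques, N m; "eef_pos": TCP position; "ee_rot": TCP orientation; "contact_force": force on the tool from outside, world axes, zero at the start; "ft_torque": the same for the moment, N m; "width": finger opening in m; "gripper_force": force on a finger pad.
Only numpy, scipy, OpenCV 4.12 (cv2) and the standard library are available. Lean on these libraries where they do the work, as an engineer would, in place of code of your own. Each camera call takes 0.05 s, during which the arm holds its last target. There are 200 camera calls.

TASK

Blow out the guide bore of the raised mould plate: press the nozzle cap of the clamped air can fully down, then let it spring back up. Then take the long slim bore probe by its grip from its stand and lower it upright through the bushed bore, never touching the plate or bush with it, until its tip hangs about midway in the gap between plate and bench. Finish while still holding it there, still and centred in the bore, and leave the other things on the bench undisturbed.

Things in the scene. Friction and masses are not known exactly. Their poses are not given: they have to be found in the camera images.
- probe: long slim bore probe: steel stem 10 mm dia, 100 mm long, under a round grey grip 24 mm dia, 60 mm tall; about 120 g. Origin: its tip (centre of the stem's lower end); z up along the stem, grip 100 to 160 mm above the origin. Hangs upright in either stand at the start, the grip's shoulder on the stand's top, tip 12 mm over the bench
- plate: fixed steel mould plate 160 (x) x 120 (y) x 36 mm on two parallels 40 mm high, 22 mm wide, running along its x at y = +-45 mm, so the gap under the bore is open along x. Underside 40 mm, top 76 mm over the bench; four screw heads reach 82 mm. Origin: on the bench under its middle, z up
- bore (a point): centre of the mouth of the plate's only through bore, 81 mm over the bench, on top of a brass bush flange 42 mm dia, 5 mm proud of the plate. Bore 24 mm dia, vertical, straight through flange and plate, at the plate's middle
- duster: blue air can 52 mm dia, fixed upright in a clamp on an 80 mm square foot, beside the plate's -y edge, its nozzle pointing (+y of the can) at the bore. Origin: under its middle; the nozzle cap is on its axis
- nozzle_top (a point): centre of the top of the round white nozzle cap, 26 mm dia, 155 mm over the bench when up; it is pushed straight down
- nozzle (a joint): travel of the nozzle cap in m: 0 up, 0.006 fully down; sprung, starts to move at about 2.4 N, fully down at about 7.2 N, springs back when let go
- stand_a: fixed stand 60 x 60 mm, 112 mm tall: foot, four posts and a black top plate with a 16 mm hole in its middle in which a gauge hangs; either gauge may be in it. Origin: under its middle
- stand_b: a second stand like stand_a, for the other gauge
- plug_gauge: short fat gauge, a bystander: stem 14 mm dia and 70 mm long under a grip 36 mm dia and 34 mm tall; hangs in the other stand. Origin: lower end of its stem
- spanner: steel open-ended spanner 170 mm long lying flat, a bystander; origin under its middle
- can_a: loose blue spray can, 60 mm dia, 170 mm tall, standing, a bystander; origin under its middle
- can_b: loose blue spray can like can_a, a bystander; origin under its middle
- ground_block: ground steel block 50 x 70 x 30 mm, a bystander; origin under its middle
- hex_key: dark L-shaped hex key, 8 mm thick, arms 120 and 30 mm, lying flat, a bystander; origin at the middle of the long arm
- core_pin: plain steel pin 22 mm dia, 45 mm tall, standing, a bystander; origin under its middle
Things that resemble listed ones, but are neither listed nor needed, are in the scene too. What is shaped like the plate but green or purple is not meant.

How it is judged:
By the outcome, as a careful person would: the job done as asked, in the order asked, and still so for the second after the job is handed in, while the arm keeps its last pose, push and grip.
It also fails if it takes over 64 s, if anything falls off the work surface, if the arm or the gripper's body presses on something with over 40 N, if the wrist force passes 120 N, or if a joint passes its speed limit or range.

## Working session

There is one attempt and no reset: what is moved stays moved. The work goes in short steps, Python scripts to look and compute and a tool call to move; the robot and the scene stay as the last step left them, time stands still between calls to the robot, and variables do not carry over. Pictures are saved under pics/ and viewed, at most 10 in all, crops included, and the job is handed in when it is done.

Besides the shell and the picture viewer there is one more tool, called after "Emit:" in YAML: its name, and indented under it one key for each argument. drive_tool: Moves the arm, as the interface text tells. Its arguments: {"type":"object","properties":{"targets":{"type":"array","items":{"type":"array"}},"grip":{"type":"number"},"newtons":{"type":"number"}},"required":["targets"]}

```bash
mkdir -p pics; cat > h.py <<'E'
import numpy as np, cv2
from station import arm, grab_frame, ticket
def cloud(f):
    z=f["z_map"]; fl=200/np.tan(np.radians(f["vfov"]/2)); v,u=np.mgrid[0:400,0:640]
    P=np.stack([(u-f["cx"])/fl*z,(v-f["cy"])/fl*z,z],-1)
    return (P-np.array(f["t"]))@np.array(f["R"])   # R^T(P-t)
E
python3 - <<'E'
from h import *
for n in("top","scene"):
    f=grab_frame(n); cv2.imwrite(f"pics/{n}0.png",f["image"][:,:,::-1]); np.savez(f"{n}0.npz",**f); 
    print(n,f["vfov"],f["cx"],f["cy"],np.round(-np.array(f["R"]).T@f["t"],3))
print(arm.state())
E
```

```text
top 49.700818907694966 316.9085157226548 196.88380009636515 [ 0.462 -0.036  1.216]
scene 46.60006215032012 311.22430264049774 194.02063056391782 [1.111 0.439 0.76 ]
{'time_s': 0.1, 'q': array([-1.18319366,  0.53708734, -0.00443775,  1.53874298,  0.00260699,
        1.06733487, -0.07119522]), 'joint_vel': array([-0.0004886 , -0.00015812,  0.00109146, -0.00253564, -0.00194073,
       -0.00151074, -0.00048158]), 'tau': array([ 2.00676077e-03, -5.84556842e+01,  1.05185185e+00, -2.59778917e+01,
        1.26910151e-02,  4.49187326e-03, -3.20116690e-06]), 'eef_pos': array([0.28472962, 0.58372474, 0.24951491]), 'ee_rot': array([ 2.24920785e-01,  9.74376738e-01, -7.74778137e-04, -1.16007921e-04]), 'contact_force': array([-0.50741519, -0.62433502, -0.48016449]), 'ft_torque': array([ 0.03523439,  0.01808842, -0.02949544]), 'gripper_force': 0.0, 'width': 0.08565859576252056}
```

View pics/top0.png

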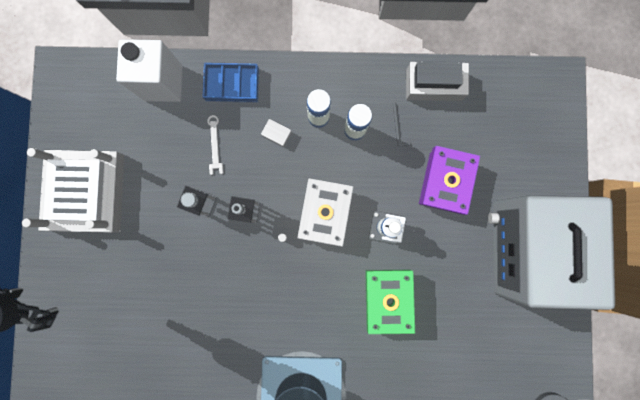

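View pics/scene0.png

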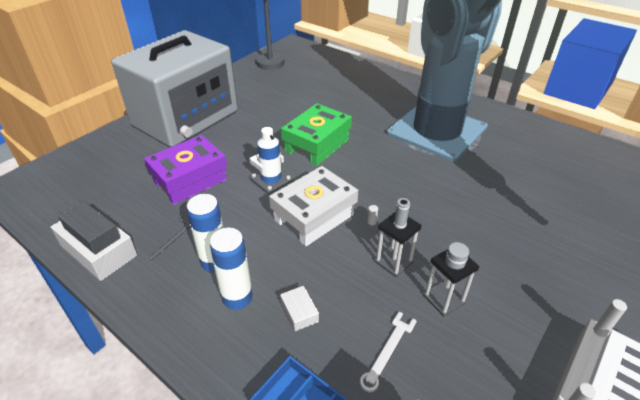

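The top view shows the grey plate with its bush at (325,212), the duster cap at (390,227), the probe in its stand at (238,208), the plug gauge at (190,200) and the core pin at (282,238). The scene view agrees: the tall slim grip is on the stand nearer the plate.

```bash
python3 - <<'E'
from h import *
import sys
for n,rois in(("top",dict(probe=(225,193,256,222,.16,.19),plug=(175,185,210,215,.13,.17),bush=(310,197,340,227,.0785,.0835),plate=(290,170,360,250,.066,.0785),cap=(370,205,415,245,.145,.17),pin=(272,230,292,246,.03,.06),standp=(220,190,260,225,.105,.118),foot=(365,205,410,245,.004,.05),duster=(365,205,410,245,.05,.17))),
 ("scene",dict(probe=(385,190,420,230,.16,.19),cap=(250,120,285,150,.14,.17),bush=(295,175,335,205,.0785,.0835),plate=(260,160,365,245,.066,.0785)))):
    f=dict(np.load(n+"0.npz")); C=cloud(f)
    for k,(a,b,c,d,l,h) in rois.items():
        P=C[b:d,a:c].reshape(-1,3); P=P[(P[:,2]>l)&(P[:,2]<h)]
        if len(P)<3: print(n,k,len(P)); continue
        r=cv2.minAreaRect((P[:,:2]*1000).astype(np.float32))
        print(n,k,len(P),"z",np.round([np.median(P[:,2]),P[:,2].max()],3),"mean",np.round(P[:,:2].mean(0),4),"rect",np.round(r[0],1),np.round(r[1],1),round(r[2],1))
E
```

```text
top probe 80 z [0.17  0.176] mean [0.5065 0.1652] rect [506.6 165.9] [22.5 22.2] 29.9
top plug 178 z [0.144 0.15 ] mean [0.5264 0.291 ] rect [526.8 292.6] [34.2 34.8] 84.1
top bush 107 z [0.08  0.083] mean [ 0.5056 -0.0511] rect [501.3 -49.3] [77.4 71.7] 7.9
top plate 2450 z [0.074 0.078] mean [ 0.5053 -0.051 ] rect [505.9 -50.8] [119.9 159.9] 81.0
top cap 89 z [0.153 0.157] mean [ 0.469  -0.2197] rect [ 469.5 -219.8] [25.7 24.3] 36.9
top pin 51 z [0.043 0.049] mean [0.4361 0.0638] rect [436.3  63.8] [18.9 19.8] 0.8
top standp 445 z [0.111 0.117] mean [0.5061 0.1643] rect [506.5 166.1] [60.9 59.9] 82.7
top foot 363 z [0.011 0.05 ] mean [ 0.4691 -0.2036] rect [ 476.3 -221.6] [106.2  92.5] 1.9
top duster 547 z [0.119 0.157] mean [ 0.4678 -0.222 ] rect [ 468.  -226.6] [64.9 65.6] 80.3
scene probe 133 z [0.17  0.174] mean [0.5098 0.166 ] rect [507.8 164.6] [23.1 22.3] 34.9
scene cap 112 z [0.151 0.156] mean [ 0.4724 -0.2177] rect [ 472.3 -217.7] [34.1 24.7] 55.5
scene bush 96 z [0.08  0.083] mean [ 0.5061 -0.0526] rect [493.7 -63.9] [70.2 40.1] 44.4
scene plate 2682 z [0.075 0.078] mean [ 0.5114 -0.0534] rect [ 496.4 -109.9] [242. 163.] 80.9
```

Emit:
drive_tool:
  targets:
    - [[0,0,-3.5],0]
    - [[0,0,-3.5],0]
    - [[0,0,-3.5],0]
    - [[-3.2,-3.2,0],0]
    - [[-3.2,-3.2,0],0]
    - [[-3.2,-3.2,0],0]
    - [[-3.2,-3.2,0],0]
    - [[-3.2,-3.2,0],0]
    - [[-3.2,-3.2,0],0]
    - [[-3.2,-3.2,0],0]
    - [[-3.2,-3.2,0],0]
    - [[-3.2,-3.2,0],0]
  grip: 1
  newtons: 40

```text
time_s: 1.1
eef_pos: [0.407, 0.2275, 0.3552]
ee_rot: [0.225, 0.974, -0.0, -0.0]
contact_force: [1.2, 0.4, -0.2]
width: -0.0002
gripper_force: 0.0
```

Emit:
drive_tool:
  targets:
    - [[-2.0,-3.0,0],0]
    - [[-2.0,-3.0,0],0]
    - [[-2.0,-3.0,0],0]
    - [[-2.0,-3.0,0],0]
    - [[-2.0,-3.0,0],0]
    - [[-2.0,-3.0,0],0]
    - [[-2.0,-3.0,0],0]
    - [[-2.0,-3.0,0],0]
    - [[-2.0,-3.0,0],0]
    - [[-2.0,-3.0,0],0]
    - [[-2.0,-3.0,0],0]
    - [[0,0,0],0]

```text
time_s: 2.1
eef_pos: [0.4593, -0.1707, 0.3556]
ee_rot: [0.229, 0.973, -0.002, 0.001]
contact_force: [0.1, 0.5, 0.1]
width: -0.0003
gripper_force: 0.0
```

Emit:
drive_tool:
  targets:
    - [[-1.5,-2.0,0],0]
    - [[-1.5,-2.0,0],0]
    - [[0,0,3],0]
    - [[0,0,3],0]
    - [[0,0,3],0]
    - [[0,0,3],0]
    - [[0,0,0],0]
    - [[0,0,0],0]
    - [[0,0,0],0]

```text
time_s: 2.85
eef_pos: [0.4703, -0.2129, 0.2368]
ee_rot: [0.225, 0.974, -0.0, 0.001]
contact_force: [-0.4, -0.2, -0.4]
width: -0.0001
gripper_force: 0.0
```

```bash
python3 - <<'E'
from h import *
f=grab_frame("wrist"); cv2.imwrite("pics/w1.png",f["image"][:,:,::-1]); np.savez("w1.npz",**f)
s=arm.state();print(s["eef_pos"],s["ee_rot"],s["contact_force"]);print(f["vfov"],f["cx"],f["cy"],np.round(-np.array(f["R"]).T@f["t"],3))
E
```

```text
[ 0.47069455 -0.21299295  0.23719032] [ 2.24969725e-01  9.74364593e-01 -6.76607139e-05  1.50260571e-03] [ 1.49665377 -0.77847859 -0.29984398]
65.70646984690485 314.3136475046517 198.86818506087567 [ 0.404 -0.18   0.361]
```

View pics/w1.png

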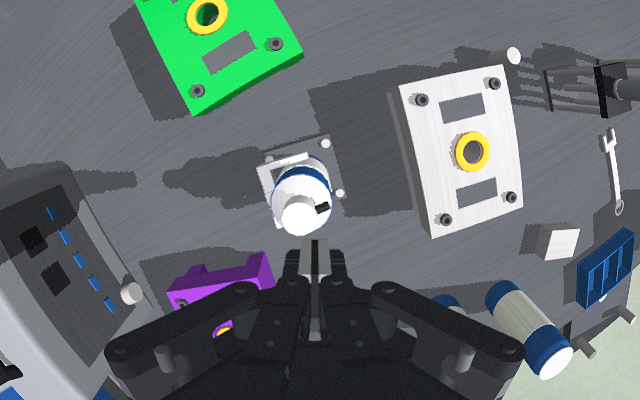

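The wrist view shows the white cap at (299,217), its black nozzle opening at (322,208), and the grey plate's bush at (472,151). I'll measure both in this frame.

```bash
cat >> h.py <<'E'
def wcloud(f):
    z=f["z_map"]; fl=200/np.tan(np.radians(f["vfov"]/2)); v,u=np.mgrid[0:400,0:640]
    x=u-f["cx"];y=v-f["cy"];r=np.hypot(x,y)+1e-9;t=np.tan(r/fl)
    P=np.stack([x/r*t*z,y/r*t*z,z],-1)
    return (P-np.array(f["t"]))@np.array(f["R"])
def rep(n,P):
    r=cv2.minAreaRect((P[:,:2]*1000).astype(np.float32)); c=cv2.minEnclosingCircle((P[:,:2]*1000).astype(np.float32))
    print(n,len(P),"z",np.round(np.median(P[:,2]),4),"mean",np.round(P[:,:2].mean(0),4),"rect",np.round(r[0],1),np.round(r[1],1),round(r[2],1),"circ",np.round(c[0],1),round(c[1],1))
def tool(d,q):
    from scipy.spatial.transform import Rotation as R
    return np.round(R.from_quat(q).inv().apply(d)*100,2)
E
python3 - <<'E'
from h import *
f=dict(np.load("w1.npz")); C=wcloud(f)
def g(n,a,b,c,d,l,h):
    P=C[b:d,a:c].reshape(-1,3); rep(n,P[(P[:,2]>l)&(P[:,2]<h)])
g("cap",270,185,335,243,.150,.162)
g("plate",380,60,530,245,.072,.0785)
im=f["image"].astype(int);y=(im[...,0]>150)&(im[...,2]<90)
y[:,:440]=0;y[:,510:]=0;y[:100]=0;y[200:]=0
rep("bush",C[y&(C[...,2]>.077)])
E
```

```text
cap 965 z 0.1552 mean [ 0.4674 -0.2228] rect [ 468.1 -223.2] [24.4 24.6] 63.1 circ [ 468.3 -223.4] 13.0
plate 13849 z 0.0766 mean [ 0.4994 -0.0577] rect [505.3 -53.3] [121.8 161.2] 80.9 circ [505.5 -53.4] 99.7
bush 691 z 0.0814 mean [ 0.5031 -0.0556] rect [ 467.9 -114. ] [179.7  40. ] 58.6 circ [ 461.9 -110.3] 90.7
```

Emit:
drive_tool:
  targets:
    - [[-0.22,-0.83,0],0]
    - [[0,0,2],0]
    - [[0,0,2],0]
    - [[0,0,1.5],0]
    - [[0,0,0.5],0]
    - [[0,0,0],0]
    - [[0,0,0],0]

```text
time_s: 3.48
eef_pos: [0.4685, -0.2216, 0.1764]
ee_rot: [0.225, 0.974, -0.0, 0.001]
contact_force: [0.6, -0.8, -0.5]
width: 0.0002
gripper_force: 0.0
```

Emit:
drive_tool:
  targets:
    - [[0,0,0.2],0]
    - [[0,0,0.2],0]
    - [[0,0,0.2],0]
    - [[0,0,0],0]
    - [[0,0,0],0]

```text
time_s: 3.9
eef_pos: [0.4689, -0.2216, 0.1701]
ee_rot: [0.225, 0.974, -0.0, 0.001]
contact_force: [0.0, -0.8, 6.2]
width: -0.0
gripper_force: 2.7
```

Emit:
drive_tool:
  targets:
    - [[0,0,0.1],0]
    - [[0,0,0.1],0]
    - [[0,0,0.1],0]
    - [[0,0,0],0]
    - [[0,0,0],0]
    - [[0,0,0],0]

```text
time_s: 4.4
eef_pos: [0.469, -0.2216, 0.168]
ee_rot: [0.225, 0.974, 0.0, 0.001]
contact_force: [-2.7, 0.6, 15.0]
width: 0.0
gripper_force: 7.6
```

Emit:
drive_tool:
  targets:
    - [[0,0,-0.5],0]
    - [[0,0,-1],0]
    - [[0,0,-2],0]
    - [[0,0,-3],0]
    - [[0,0,-3.5],0]
    - [[0,0,-3],0]
    - [[0,0,0],0]
    - [[0,0,0],0]

```text
time_s: 5.07
eef_pos: [0.4684, -0.221, 0.2979]
ee_rot: [0.225, 0.974, 0.0, 0.001]
contact_force: [-0.9, 0.3, -1.0]
width: -0.0001
gripper_force: 0.0
```

Emit:
drive_tool:
  targets:
    - [[1.1,3.0,0],0]
    - [[1.1,3.0,0],0]
    - [[1.1,3.0,0],0]
    - [[1.1,3.0,0],0]
    - [[1.1,3.0,0],0]
    - [[1.1,3.0,0],0]
    - [[1.1,3.0,0],0]
    - [[1.1,3.0,0],0]
    - [[1.1,3.0,0],0]
    - [[1.1,3.0,0],0]
    - [[0,0,0],0]
    - [[0,0,0],0]
  grip: 0

```text
time_s: 6.07
eef_pos: [0.4993, 0.0988, 0.2947]
ee_rot: [0.223, 0.975, -0.001, -0.001]
contact_force: [-0.1, 1.0, 0.4]
width: 0.0853
gripper_force: 0.0
```

```bash
python3 - <<'E'
from h import *
f=grab_frame("wrist"); cv2.imwrite("pics/w2.png",f["image"][:,:,::-1]); np.savez("w2.npz",**f)
s=arm.state();print(s["eef_pos"],s["ee_rot"],s["width"])
C=wcloud(f)
for n,l,h in(("grip",.166,.18),("stand",.106,.1155)):
    P=C[(np.hypot(C[...,0]-.507,C[...,1]-.1655)<.05)&(C[...,2]>l)&(C[...,2]<h)]; rep(n,P)
P=C[(np.hypot(C[...,0]-.469,C[...,1]+.2215)<.02)&(C[...,2]>.14)]
if len(P): rep("cap",P)
im=f["image"].astype(int)
y=(im[...,0]>150)&(im[...,2]<90)&(np.hypot(C[...,0]-.505,C[...,1]+.052)<.03)&(C[...,2]>.077)
if y.sum(): rep("bush",C[y])
E
```

```text
[0.49949134 0.09684902 0.2949642 ] [ 0.22431096  0.97451636 -0.00101273 -0.0012    ] 0.08518584060985412
grip 656 z 0.1725 mean [0.5045 0.1633] rect [505.2 163.5] [23.5 23.6] 74.4 circ [505.4 163.6] 12.4
stand 2440 z 0.1124 mean [0.5003 0.1618] rect [505.7 164. ] [61.8 61. ] 81.9 circ [505.3 163.8] 41.6
cap 323 z 0.1533 mean [ 0.468  -0.2171] rect [ 467.4 -219.1] [24.7 30.3] 22.0 circ [ 468. -218.] 16.7
bush 431 z 0.0808 mean [ 0.5041 -0.0516] rect [504.  -52.2] [39.  37.9] 64.6 circ [504.5 -52.6] 20.1
```

View pics/w2.png

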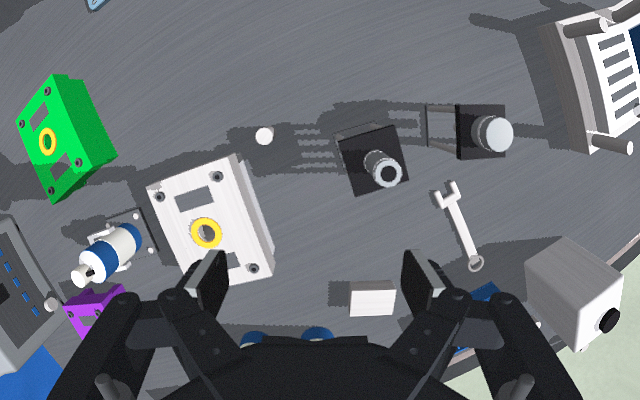

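The wrist view shows the probe grip (round top with a dark recess) at (385,173), the plug gauge at (493,133) and the bush at (206,233). Those positions agree with the top view.

Emit:
drive_tool:
  targets:
    - [[0.8,2.1,0],0]
    - [[0.8,2.1,0],0]
    - [[0.8,2.1,0],0]
    - [[0,0,0],0]
    - [[0,0,0],0]
    - [[0,0,0],0]

```text
time_s: 6.62
eef_pos: [0.5064, 0.162, 0.2958]
ee_rot: [0.226, 0.974, -0.001, -0.0]
contact_force: [0.6, -0.1, 0.2]
width: 0.0854
gripper_force: 0.0
```

Emit:
drive_tool:
  targets:
    - [[0.1,0.2,0],0]
    - [[0,0,3],0]
    - [[0,0,3],0]
    - [[0,0,3],0]
    - [[0,0,2],0]
    - [[0,0,2],0]
    - [[0,0,1.5],0]
    - [[0,0,0.6],0]
    - [[0,0,0],0]
    - [[0,0,0],0]
    - [[0,0,0],0]

```text
time_s: 7.53
eef_pos: [0.5074, 0.1662, 0.1464]
ee_rot: [0.225, 0.974, 0.001, 0.001]
contact_force: [0.8, -0.2, -0.6]
width: 0.0849
gripper_force: 0.0
```

Emit:
drive_tool:
  targets:
    - [[0,0,0],0]
    - [[0,0,0],0]
    - [[0,0,0],0]
    - [[0,0,0],0]
    - [[0,0,0],0]
    - [[0,0,0],0]
    - [[0,0,0],0]
    - [[0,0,0],0]
    - [[0,0,0],0]
    - [[0,0,0],0]
  grip: 1
  newtons: 50

```text
time_s: 8.37
eef_pos: [0.5066, 0.1663, 0.1455]
ee_rot: [0.225, 0.974, 0.0, 0.0]
contact_force: [-1.6, -1.2, 4.6]
width: 0.0229
gripper_force: 48.9
```

Emit:
drive_tool:
  targets:
    - [[0,0,-0.5],0]
    - [[0,0,-1],0]
    - [[0,0,-1.5],0]
    - [[0,0,-1.5],0]
    - [[0,0,-1.5],0]
    - [[0,0,-1.5],0]
    - [[0,0,-1.5],0]
    - [[0,0,-2],0]
    - [[0,0,-2],0]
    - [[0,0,-1],0]
    - [[0,0,0],0]
    - [[0,0,0],0]

```text
time_s: 9.37
eef_pos: [0.5065, 0.1664, 0.2853]
ee_rot: [0.225, 0.974, 0.0, 0.0]
contact_force: [-1.2, -0.9, -2.2]
width: 0.0226
gripper_force: 48.9
```

Emit:
drive_tool:
  targets:
    - [[-0.6,-1.2,0],0]
    - [[-1.2,-2.5,0],0]
    - [[-1.2,-2.5,0],0]
    - [[-1.2,-2.5,0],0]
    - [[-1.2,-2.5,0],0]
    - [[-1.2,-2.5,0],0]
    - [[-1.2,-2.5,0],0]
    - [[-1.2,-2.5,0],0]
    - [[-0.45,-0.85,0],0]
    - [[0,0,0],0]
    - [[0,0,0],0]
    - [[0,0,0],0]

```text
time_s: 10.37
eef_pos: [0.5055, -0.0496, 0.2846]
ee_rot: [0.224, 0.975, 0.0, -0.001]
contact_force: [-0.3, 0.7, -1.0]
width: 0.0229
gripper_force: 49.0
```

Emit:
drive_tool:
  targets:
    - [[0,0,1.5],0]
    - [[0,0,1.5],0]
    - [[0,0,1],0]
    - [[0,0,0],0]
    - [[0,0,0],0]
    - [[0,0,0],0]
    - [[0,0,0],0]

```text
time_s: 10.95
eef_pos: [0.5064, -0.0507, 0.2461]
ee_rot: [0.225, 0.974, 0.0, 0.001]
contact_force: [-0.1, -0.1, -0.5]
width: 0.0226
gripper_force: 49.1
```

```bash
python3 - <<'E'
from h import *
s=arm.state();print(s["eef_pos"],s["ee_rot"],s["width"],s["contact_force"])
ims=[]
for n in("scene","top","wrist"):
    f=grab_frame(n); np.savez(n+"3.npz",**f)
    c=np.array(f["R"])@np.array([.5058,-.0508,.11])+f["t"]
    fl=200/np.tan(np.radians(f["vfov"]/2))
    k=fl/c[2]
    if n=="wrist": r=np.hypot(c[0],c[1]);k=fl*np.arctan2(r,c[2])/r
    u,v=int(c[0]*k+f["cx"]),int(c[1]*k+f["cy"]);print(n,u,v)
    w=50; u0=min(max(u-w,0),640-2*w);v0=min(max(v-w,0),400-2*w);print(u0,v0)
    if n!="top": ims.append(cv2.resize(f["image"][v0:v0+100,u0:u0+100,::-1],(400,400),interpolation=cv2.INTER_NEAREST))
cv2.imwrite("pics/c3.png",np.hstack(ims))
E
```

```text
[ 0.50638713 -0.05065097  0.24608243] [2.24776073e-01 9.74410176e-01 2.33583525e-04 6.87076836e-04] 0.022642592881387983 [-0.08092667 -0.09526563 -0.54337284]
scene 314 181
264 131
top 324 210
274 160
wrist 313 193
263 143
```

View pics/c3.png

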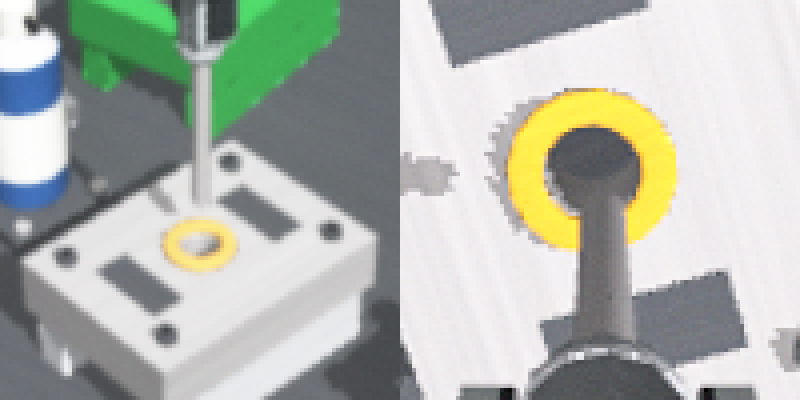

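The crops show the stem directly above the bush. In the scene crop the stem is at x≈203 and the bush centre at 201. In the wrist crop the stem is at x≈602 and the bush centre at (593,169). Next I'll quantify the offset and the tilt.

```bash
cat > m.py <<'E'
from h import *
from scipy.optimize import least_squares
def meas(n,f,tcp):
    C=wcloud(f) if n=="wrist" else cloud(f)
    cam=-np.array(f["R"]).T@f["t"]
    tipz=tcp[2]-.133; shz=tipz+.1
    near=np.hypot(C[...,0]-tcp[0],C[...,1]-tcp[1])<.014
    for a,b in((max(tipz,.084)+.003,(max(tipz,.084)+shz)/2),((max(tipz,.084)+shz)/2,shz-.005)):
        P=C[near&(C[...,2]>a)&(C[...,2]<b)]
        if len(P)<15: print(n,"stem few",len(P));continue
        r=least_squares(lambda c:np.hypot(P[:,0]-c[0],P[:,1]-c[1])-.005,P[:,:2].mean(0)-.003*(cam[:2]-tcp[:2])/np.hypot(*(cam[:2]-tcp[:2])),loss="soft_l1",f_scale=.001)
        print(n,"stem z",round(P[:,2].mean(),3),len(P),np.round(r.x*1000,1),"rms",round(np.sqrt(np.mean(r.fun**2))*1000,2))
    im=f["image"].astype(int)
    y=(im[...,0]>150)&(im[...,2]<110)&(im[...,0]-im[...,2]>70)&(np.hypot(C[...,0]-.506,C[...,1]+.051)<.03)&(C[...,2]>.077)&(C[...,2]<.085)
    P=C[y]; rep(n+" bush",P)
    r=least_squares(lambda c:np.clip(np.hypot(P[:,0]-c[0],P[:,1]-c[1])-.0205,0,1)+np.clip(.0125-np.hypot(P[:,0]-c[0],P[:,1]-c[1]),0,1),[.506,-.051]);print("   annulus",np.round(r.x*1000,1))
E
python3 - <<'E'
from m import *
for n in("scene","wrist","top"): meas(n,dict(np.load(n+"3.npz")),np.array([.5064,-.0507,.2461]))
E
```

```text
scene stem z 0.14 84 [506.9 -50.3] rms 0.95
scene stem z 0.185 85 [506.8 -49.8] rms 1.03
scene bush 0 z nan mean [nan nan] rect [0. 0.] [0. 0.] 0.0 circ [0. 0.] 0.0
   annulus [506. -51.]
wrist stem z 0.141 226 [506.9 -50.9] rms 0.31
wrist stem z 0.18 246 [506.9 -50.8] rms 0.28
wrist bush 764 z 0.0812 mean [ 0.5019 -0.0523] rect [503.6 -52.9] [40.3 38.1] 69.0 circ [504.7 -53.3] 20.5
   annulus [505.1 -53.4]
top stem few 0
top stem few 0
top bush 0 z nan mean [nan nan] rect [0. 0.] [0. 0.] 0.0 circ [0. 0.] 0.0
   annulus [506. -51.]
  return _methods._mean(a, axis=axis, dtype=dtype,
  ret = ret.dtype.type(ret / rcount)
h.py:14: RuntimeWarning: Mean of empty slice.
  print(n,len(P),"z",np.round(np.median(P[:,2]),4),"mean",np.round(P[:,:2].mean(0),4),"rect",np.round(r[0],1),np.round(r[1],1),round(r[2],1),"circ",np.round(c[0],1),round(c[1],1))
  ret = um.true_divide(
```

```bash
python3 - <<'E'
from m import *
for n,k in(("scene","scene3"),("scene","scene0"),("top","top0")):
    f=dict(np.load(k+".npz"));C=cloud(f);im=f["image"].astype(int)
    y=(im[...,0]-im[...,2]>45)&(np.hypot(C[...,0]-.506,C[...,1]+.051)<.035)&(C[...,2]>.07)&(C[...,2]<.09)
    # project pixels to plane z=.081 for depth-free estimate
    fl=200/np.tan(np.radians(f["vfov"]/2)); v,u=np.nonzero(y)
    R=np.array(f["R"]);cam=-R.T@f["t"]; d=np.stack([(u-f["cx"])/fl,(v-f["cy"])/fl,np.ones(len(u))],-1)@R
    P=cam+d*((.081-cam[2])/d[:,2])[:,None]
    rep(k,P)
    r=least_squares(lambda c:np.clip(np.hypot(P[:,0]-c[0],P[:,1]-c[1])-.0205,0,1)+np.clip(.0125-np.hypot(P[:,0]-c[0],P[:,1]-c[1]),0,1),[.506,-.051]);print("   annulus",np.round(r.x*1000,1))
E
```

```text
scene3 145 z 0.081 mean [ 0.5073 -0.052 ] rect [506.6 -52.5] [44.  38.1] 38.2 circ [507.  -51.9] 22.7
   annulus [507.6 -51.7]
scene0 146 z 0.081 mean [ 0.5074 -0.052 ] rect [506.6 -52.5] [44.  38.1] 38.2 circ [507.  -51.9] 22.7
   annulus [507.6 -51.7]
top0 134 z 0.081 mean [ 0.5041 -0.0533] rect [505.1 -53.2] [39.4 39.4] 1.2 circ [505.1 -53.2] 20.8
   annulus [505. -52.]
```

Emit:
drive_tool:
  targets:
    - [[0,-0.17,0],0]
    - [[0,0,0.6],0]
    - [[0,0,0.6],0]
    - [[0,0,0.6],0]
    - [[0,0,0.6],0]
    - [[0,0,0],0]
    - [[0,0,0],0]
    - [[0,0,0],0]

```text
time_s: 11.77
eef_pos: [0.5051, -0.0524, 0.2213]
ee_rot: [0.225, 0.974, -0.0, -0.0]
contact_force: [-0.2, -0.3, -0.9]
width: 0.0231
gripper_force: 49.1
```

```bash
python3 - <<'E'
from m import *
s=arm.state();print(s["eef_pos"],s["ee_rot"],s["contact_force"])
f=grab_frame("wrist");meas("wrist",f,s["eef_pos"])
g=grab_frame("scene")
a=cv2.resize(f["image"][143:243,263:363,::-1],(400,400),interpolation=cv2.INTER_CUBIC)
b=cv2.resize(g["image"][131:231,264:364,::-1],(400,400),interpolation=cv2.INTER_CUBIC)
cv2.imwrite("pics/c4.png",np.hstack([b,a]))
E
```

```text
[ 0.50510647 -0.05244341  0.22128081] [ 2.24998521e-01  9.74359103e-01 -5.61525623e-05 -1.07179093e-05] [-0.19498961 -0.32031948 -0.88809742]
wrist stem z 0.116 226 [505.6 -52.6] rms 0.33
wrist stem z 0.155 247 [505.7 -52.5] rms 0.31
wrist bush 897 z 0.0812 mean [ 0.5018 -0.0522] rect [503.8 -53. ] [40.1 38.4] 67.7 circ [504.7 -53.3] 20.4
   annulus [505.  -53.5]
```

View pics/c4.png

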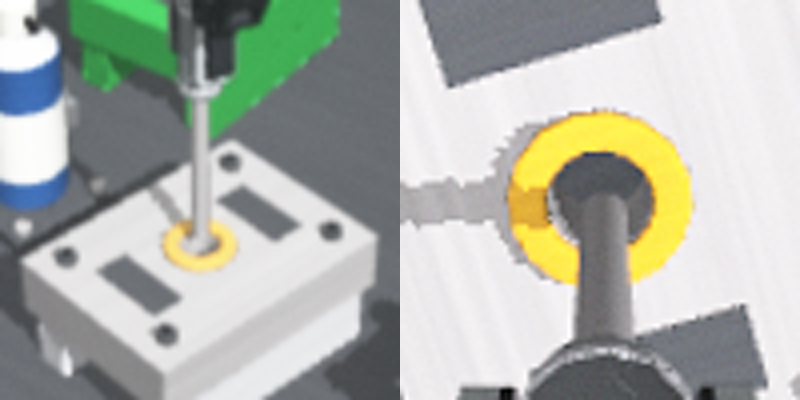

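The scene crop shows the stem on the bush's centre line at x≈201, and the wrist crop shows it within about 1 mm. I'll descend slowly.

Emit:
drive_tool:
  targets:
    - [[0,-0.05,0.3],0]
    - [[0,0,0.6],0]
    - [[0,0,0.6],0]
    - [[0,0,0.6],0]
    - [[0,0,0.6],0]
    - [[0,0,0.3],0]
    - [[0,0,0],0]
    - [[0,0,0],0]

```text
time_s: 12.53
eef_pos: [0.5047, -0.0529, 0.1911]
ee_rot: [0.225, 0.974, -0.0, -0.0]
contact_force: [0.0, -0.3, -1.1]
width: 0.0229
gripper_force: 49.1
```

```bash
python3 - <<'E'
from m import *
s=arm.state();print(s["eef_pos"],s["ee_rot"],s["contact_force"])
f=grab_frame("wrist");meas("wrist",f,s["eef_pos"])
g=grab_frame("scene")
a=cv2.resize(f["image"][143:243,263:363,::-1],(400,400),interpolation=cv2.INTER_CUBIC)
b=cv2.resize(g["image"][131:231,264:364,::-1],(400,400),interpolation=cv2.INTER_CUBIC)
cv2.imwrite("pics/c5.png",np.hstack([b,a]))
E
```

```text
[ 0.50472657 -0.05289079  0.19108031] [ 2.25003809e-01  9.74357854e-01 -1.30384611e-04 -2.03745264e-04] [ 0.01670193 -0.28244034 -1.10836451]
wrist stem z 0.106 202 [505.2 -53. ] rms 0.3
wrist stem z 0.131 157 [505.3 -52.9] rms 0.31
wrist bush 1124 z 0.0812 mean [ 0.5019 -0.0522] rect [504.  -53.1] [40.1 38.2] 66.6 circ [504.7 -53.2] 20.5
   annulus [505.1 -53.5]
```

View pics/c5.png

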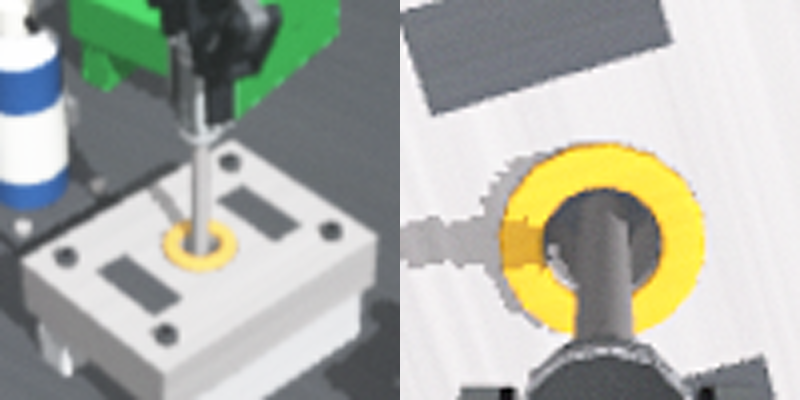

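The stem sits in the middle of the bore in both crops, with the wrist measurement within 0.5 mm. I'll lower it the last 3.8 cm.

Emit:
drive_tool:
  targets:
    - [[0,0,0.3],0]
    - [[0,0,0.6],0]
    - [[0,0,0.6],0]
    - [[0,0,0.6],0]
    - [[0,0,0.6],0]
    - [[0,0,0.6],0]
    - [[0,0,0.35],0]
    - [[0,0,0.1],0]
    - [[0,0,0],0]
    - [[0,0,0],0]
    - [[0,0,0],0]
    - [[0,0,0],0]

```text
time_s: 13.63
eef_pos: [0.5051, -0.0528, 0.1541]
ee_rot: [0.225, 0.974, 0.0, 0.0]
contact_force: [0.1, -0.6, -1.3]
width: 0.0232
gripper_force: 49.1
```

Emit:
drive_tool:
  targets:
    - [[0,0,0],0]
    - [[0,0,0],0]
    - [[0,0,0],0]
    - [[0,0,0],0]
    - [[0,0,0],0]
    - [[0,0,0],0]

```text
time_s: 14.13
eef_pos: [0.5048, -0.0528, 0.1538]
ee_rot: [0.225, 0.974, -0.0, 0.0]
contact_force: [-0.2, -0.2, -1.3]
width: 0.0228
gripper_force: 49.1
```

```bash
python3 - <<'E'
from m import *
s=arm.state();print(s["eef_pos"],s["ee_rot"],s["contact_force"],abs(s["joint_vel"]).max())
f=grab_frame("wrist");meas("wrist",f,s["eef_pos"])
C=wcloud(f);P=C[(np.hypot(C[...,0]-.505,C[...,1]+.053)<.014)&(C[...,2]>.1)];print("grip top",np.percentile(P[:,2],[50,90,98]))
g=grab_frame("scene");cv2.imwrite("pics/c6.png",cv2.resize(g["image"][101:251,214:414,::-1],(800,600),interpolation=cv2.INTER_CUBIC))
E
```

```text
[ 0.50482303 -0.05282377  0.15379938] [ 2.24955604e-01  9.74369014e-01 -6.47479273e-06  1.96550765e-05] [-0.16709994 -0.19435397 -1.30591713] 0.0016581236995981865
wrist stem z 0.094 122 [505.4 -52.9] rms 0.27
wrist stem few 11
wrist bush 1312 z 0.0811 mean [ 0.4992 -0.051 ] rect [501.6 -52.1] [40.6 33.6] 68.2 circ [504.6 -53.2] 20.6
   annulus [505.1 -53.5]
grip top [0.18081942 0.2272371  0.23121754]
```

View pics/c6.png

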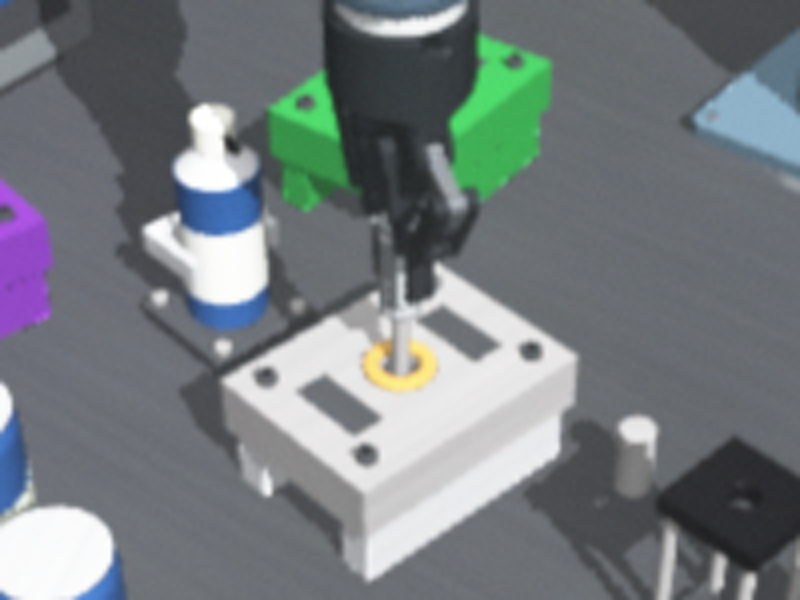

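The stem (400,350) is centred in the bush (400,365). The grip top is at about 0.181 m, so the tip is at about 0.021 m. The cap is up, the stand is empty, and the side force is near zero. I'm handing in.

```bash
python3 -c "
from station import ticket
print(ticket.hand_in())"
```

```text
the job is handed in; nothing more can be done
None
```

The job is handed in: the nozzle cap was pressed fully down (15 N) and sprang back up, and the probe is held still in the bore, within about 1 mm of centre, with its tip about 21 mm above the bench; I saw no sign of contact with the plate or bush.

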